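Switch on the tracing light box

TASK

Get the tracing light box running, only by pressing with the fingertips: first press the wide rocker on the white supply block fully over to on (its raised far end goes down), then push the large round key on the light box fully in, and then press the long bar key on the grey dimmer pad fully down, keep it down for a good second and let it come up again. Keep to that order, do not press any of the other keys or the narrow rocker, and leave the jars, cups, tape and eraser standing where they are, neither picked up nor pushed about.

Things in the scene. Friction and masses are not known exactly. Their poses are not given: they have to be found in the camera images.
- supply: mains supply block of the light box: white plastic box fixed to the table, 105 mm along its x, 120 mm along its y, 44 mm high, carrying a wide and a narrow black rocker side by side. Origin: centre of its underside; x points to its far side (away from the robot at yaw 0), y to its left, z up. The supply block and the dimmer pad stand to either side of the light box and may change sides.
- wide_rocker (a joint): the wide black rocker (64 mm along the block's x, 36 mm along y), on the left half of the supply block (24 mm to +y of its centre). Tilt in rad: -0.2 is fully off, its far end (+x of the block) standing up about 13 mm above its near end; +0.2 is fully on, far end down and near end up. It pivots at its middle, 52 mm above the table, on a line along the block's y, takes about 2 to 4 N at the far end and stays as it is left. It starts at about -0.2.
- wide_rocker_far_end (a point): point on top of the far half of the wide rocker, 24 mm from its pivot, moving with it (about 63 mm above the table when off, 53 mm when on): where to press it on
- narrow_rocker (a joint): the narrow black rocker (64 mm by 14 mm), on the right half of the supply block (36 mm to -y of its centre), feeding something else; same joint meaning, it starts off and is to stay off
- lightbox: tracing light box fixed to the table: flat aluminium box, 220 mm along its x, 280 mm along its y, 30 mm high, with a white lit panel bearing a sheet and, along its near edge (-x), a 40 mm strip with two black round keys. Origin: centre of its underside; x away from the robot at yaw 0, y left, z up
- large_round_key (a joint): the large round black key (30 mm across) on the light box strip, 87 mm to -x and 65 mm to +y of the box centre. Value in m: 0 out (top 14 mm above the box), 0.006 pushed home (top 8 mm above it). It slides stiffly (about 3 N), has no spring and stays in where it is pushed.
- large_round_key_top (a point): centre of the top of the large round key, moving with it (44 mm above the table when out)
- small_round_key (a joint): the small round black key (14 mm across) on the light box strip, 87 mm to -x and 65 mm to -y of the box centre; same meaning and feel; to be left out
- dimmer: dimmer pad: grey plastic box fixed to the table, 105 mm along its x, 120 mm along its y, 28 mm high, with a long bar key across its near half and two small square keys on its far half. Origin: centre of its underside; x away from the robot at yaw 0, y left, z up
- bar_key (a joint): the long black bar key (22 mm along x, 72 mm along y) of the dimmer pad, 24 mm to -x of its centre. Value in m: 0 up (top 12 mm above the pad), 0.005 fully down (top 7 mm above it). Sprung: it begins to move at about 2 N, takes about 5 N to hold fully down and comes back up when let go.
- bar_key_top (a point): centre of the top of the bar key, moving with it (40 mm above the table when up)
- square_key_l (a joint): left small square key (18 mm) of the dimmer pad, 27 mm to +x and 36 mm to +y of its centre; sprung like the bar key; to be left alone
- square_key_r (a joint): right small square key (18 mm) of the dimmer pad, 27 mm to +x and 36 mm to -y of its centre; sprung like the bar key; to be left alone
- eraser: loose white eraser, 24 x 52 x 13 mm, lying on the panel of the light box (origin: centre of underside)
- ink_jar: loose glass ink jar, 38 mm across, 45 mm high, standing on the panel of the light box (origin: centre of underside)
- tape_roll: loose roll of paper tape, 80 mm across, 19 mm high, lying on the table between robot and light box (origin: centre of underside)
- paint_jar_a: loose paint jar, 40 mm across, 52 mm high, on the robot's side of the work, left (origin: centre of underside)
- paint_jar_b: loose paint jar, 40 mm across, 52 mm high, on the robot's side of the work, right (origin: centre of underside)
- mug: loose blue ceramic mug, 80 mm across, 90 mm high, beyond the left-hand control unit (origin: centre of underside)
- paper_cup: loose paper-coloured cup, 76 mm across, 88 mm high, beyond the right-hand control unit (origin: centre of underside)

How it is judged:
On the way, in this order (a step that is already met when the one before it is completed fails the run):
1. the wide rocker is pressed over to on (value of joint wide_rocker above 0.14 rad), for 0.1 s.
2. the large round key is pushed home (value of joint large_round_key above 0.0045 m), for 0.1 s.
3. the bar key is held down for 0.8 s (value of joint bar_key above 0.0035 m), for 0.8 s.
At the end, for the whole second after the job is handed in: wide rocker on (over 0.14 rad of 0.2), large round key in (over 4.5 of 6 mm), bar key up again (under 1 mm), the narrow rocker still off (under -0.1 rad), the small round key out (under 2.5 mm), both square keys up (under 1.5 mm), and every loose thing within 20 mm of where it stood (value of joint wide_rocker above 0.14 rad and value of joint large_round_key above 0.0045 m and value of joint bar_key below 0.001 m and value of joint narrow_rocker below -0.1 rad and value of joint small_round_key below 0.0025 m and value of joint each of square_key_l, square_key_r below 0.0015 m and distance of each of eraser, ink_jar, tape_roll, paint_jar_a, paint_jar_b, mug, paper_cup from where it was at the start of the episode below 0.02 m); the robot touches nothing.
It fails at once if the large round key is pushed in before the rocker is on (value of joint large_round_key above 0.003 m and value of joint wide_rocker below 0.1 rad).
It fails at once if the bar key is pressed before the large round key is in (value of joint bar_key above 0.002 m and value of joint large_round_key below 0.004 m).
It fails at once if another key or the narrow rocker is pressed (value of joint narrow_rocker above -0.08 rad or value of joint small_round_key above 0.003 m or value of joint any of square_key_l, square_key_r above 0.0025 m).
It fails at once if a loose thing is lifted, carried or pushed more than 20 mm (distance of any of eraser, ink_jar, tape_roll, paint_jar_a, paint_jar_b, mug, paper_cup from where it was at the start of the episode above 0.02 m).
It also fails if it takes over 51 s, if anything falls off the work surface, if the arm or the gripper's body presses on something with over 40 N, if the wrist force passes 120 N, or if a joint passes its speed limit or range.

ROBOT

A 7-joint arm with a two-finger parallel gripper is mounted at the origin on the work surface. World frame = base frame: x ahead of the robot, y to its left, z up, the work surface at z = 0. Lengths are in m, angles in rad, forces in N, time in s.
With the tool pointing down it reaches from about 0.425 to 0.925 m from the base axis. Payload 6.8 kg.
Tool frame: the origin (TCP) lies midway between the tips of the shut fingers; the grasp point (between the pads) lies 19 mm behind it; z points along the fingers, y is the line along which they close (so a half turn about z gives the same grasp; the last joint's range is limited). The gripper opens to 88 mm and grips with 3 to 60 N. Pads are 20 mm wide; open, the fingers measure 115 mm over their backs; the gripper's body (75 mm by 178 mm) begins 61 mm behind the grasp point.
Start: joints at [-1.358, 0.477, 0.022, 1.555, -0.011, 1.109, -0.083], TCP at [0.213, 0.641, 0.223] pointing down, gripper open.
Joint ranges: [-2.96, 2.96], [-0.34, 2.1], [-1.41, 1.46], [0.24, 2.44], [-1.37, 4.51], [0.17, 1.92], [-2.96, 2.96]. Speed limits (rad/s): [2.39, 2.39, 3.14, 3.14, 3.14, 3.14, 3.14].

INTERFACE

Orientations are given as [roll, pitch, yaw] about the fixed x, y, z axes, in that order (R = Rz(yaw) Ry(pitch) Rx(roll)).
In Python, from bench import get_state, grab_frame, job_done, spot_in, place_of gives the robot as it stands.
- The arm moves only by the tool servo_tool, never from a script. Its argument "increments" is a list of rows, each an object of numbers: "tx", "ty", "tz": the shift along the tool's x, y, z in mm; "wx", "wy", "wz": the turn, a rotation vector about the tool's x, y, z in rad; "claw": the opening, from 0 (shut) to 1 (fully open). In form: [{"tx": .., "ty": .., "tz": .., "wx": .., "wy": .., "wz": .., "claw": ..}, ...]. A call has 1 to 20 rows; each row shifts and turns the commanded pose from where the row before left it, along the tool's axes as they then stand; what a row does not reach is not made up. A row lasts 1/12 s, in which the tool goes at most 41.7 mm and 7.16 degrees, less where a joint would pass 70% of its speed; a pose out of reach is approached as far as the arm can. A call with a gripper value outside its range is refused whole. The fingers move at their own pace and stop on an object; the grip force is fixed at half the most. Time passes only in rows, so rows that do not move let the fingers close. It gives the time, the measured TCP pose, the force, the opening and the grip force at its end, in the units of the state.
- get_state(): the state, without advancing time (a new reading comes with each control period).
- grab_frame(name): name is "scene" or "side" or "wrist"; returns a dict with "pixels" (400x640x3 uint8, blue, green, red), "z_map" (400x640 float32, m along the optical axis (not along the pixel's ray), 0 where there is no reading), "fovy" (degrees; the focal length in pixels is half the picture's height over the tangent of half this angle, whatever the lens; pixels are square), "cx", "cy" (the principal point, pixels), "T" (4x4, takes a point from camera to world coordinates). Camera axes: x right, y down, z forward; pixel columns grow to the right and rows downward; lengths in m; the calibration is good to about 2 mm. A picture is of the moment at which its call begins.
- job_done(): hands the job in; it is judged then, once.
Trained networks look in the newest picture that a camera, given by its name, has taken for a name from the list of things; names that differ only in an ending like _2 or _b are one class to them, and where a whole thing is asked for, a point or a joint stands for the part that bears it (a point fixed in the world has none). Each returns a list of dicts, best first, with "conf" (0 to 1); they miss things now and then, are a little off and sometimes report something else, mostly with a low value. They report only what shows in the picture. A call takes as long as a camera call.
- spot_in(thing, camera): "bbox" ([centre column, centre row, width, height] in pixels, round what is visible of it).
- place_of(thing, camera): "centre" ([row, column] in pixels: a listed point, or the origin of a listed thing).
The state is a dict: "time": time; "qpos": joint angles; "qd": joint speeds; "effort": joint torques, N m; "ee_pos": TCP position; "tool_rot": TCP orientation; "wrist_force": force on the tool from outside, world axes, zero at the start; "wrist_torque": the same for the moment, N m; "gripper_width": opening from 0.0 (shut) to 1.0 (fully open); "grip_force": force on a finger pad.
Only numpy, scipy, OpenCV 4.12 (cv2) and the standard library are available. Lean on these libraries where they do the work, as an engineer would, in place of code of your own. Each camera call takes 0.05 s, during which the arm holds its last target. There are 200 camera calls.

## Working session

There is one attempt and no reset: what is moved stays moved. The work goes in short steps, Python scripts to look and compute and a tool call to move; the robot and the scene stay as the last step left them, time stands still between calls to the robot, and variables do not carry over. Pictures are saved under pics/ and viewed, at most 10 in all, crops included, and the job is handed in when it is done.

Besides the shell and the picture viewer there is one more tool, called after "Emit:" as name([rows], argument=value, ...), one row to a line, values as JSON. servo_tool: Moves the arm, as the interface text tells. Its arguments: {"type":"object","properties":{"increments":{"type":"array"}},"required":["increments"]}

```bash
mkdir -p pics
cat > h.py <<'E'
import numpy as np, cv2
from bench import *
def world(f,row,col):
    r,c=int(round(row)),int(round(col))
    p=f["z_map"][max(r-1,0):r+2,max(c-1,0):c+2]; p=p[p>0]
    z=float(np.median(p)) if p.size else 0
    fl=200/np.tan(np.radians(f["fovy"])/2)
    return (f["T"]@[(col-f["cx"])/fl*z,(row-f["cy"])/fl*z,z,1])[:3]
E
python3 - <<'E'
from h import *
np.set_printoptions(precision=3,suppress=True)
s=get_state(); print({k:s[k] for k in("time","ee_pos","tool_rot","gripper_width")})
for cam in("scene","side"):
    f=grab_frame(cam); cv2.imwrite(f"pics/{cam}0.png",f["pixels"]); print(cam,f["T"][:3,3],f["fovy"])
    for n in("wide_rocker_far_end","large_round_key_top","bar_key_top","supply","lightbox","dimmer","small_round_key","narrow_rocker","ink_jar","paint_jar_a","mug","paper_cup","tape_roll","eraser"):
        for d in place_of(n,cam)[:2]:
            print(n,np.round(d["centre"]),round(d["conf"],2),world(f,*d["centre"]))
E
```

```text
{'time': 0.0, 'ee_pos': array([0.213, 0.64 , 0.222]), 'tool_rot': array([-3.14 ,  0.   ,  2.821]), 'gripper_width': 1.0014023835240746}
scene [ 1.101 -0.468  0.772] 54.159008418633995
wide_rocker_far_end [149. 414.] 0.56 [0.508 0.392 0.063]
wide_rocker_far_end [227. 225.] 0.37 [ 0.376 -0.211  0.014]
large_round_key_top [216. 348.] 0.42 [0.579 0.05  0.043]
bar_key_top [266. 221.] 0.65 [ 0.507 -0.289  0.039]
bar_key_top [149. 414.] 0.57 [0.509 0.392 0.062]
supply [165. 400.] 0.78 [0.522 0.318 0.042]
lightbox [260. 356.] 0.91 [ 0.692 -0.028  0.03 ]
dimmer [283. 228.] 0.59 [ 0.552 -0.299  0.026]Traceback (most recent call last):
  File "<stdin>", line 7, in <module>
ValueError: it knows: bar_key_top, dimmer, eraser, ink_jar, large_round_key_top, lightbox, mug, paint_jar, paper_cup, supply, tape_roll, wide_rocker_far_end
```

Run:
```python
from h import *
np.set_printoptions(precision=3,suppress=True)
for cam in("scene","side"):
    f=grab_frame(cam); cv2.imwrite(f"pics/{cam}0.png",f["pixels"]); print(cam,f["T"][:3,3])
    for n in("wide_rocker_far_end","large_round_key_top","bar_key_top","supply","lightbox","dimmer","ink_jar","paint_jar","mug","paper_cup","tape_roll","eraser"):
        for d in place_of(n,cam)[:2]:
            print(n,np.round(d["centre"]),round(d["conf"],2),world(f,*d["centre"]))
```

```text
scene [ 1.101 -0.468  0.772]
wide_rocker_far_end [151. 413.] 0.62 [0.513 0.383 0.061]
bar_key_top [268. 221.] 0.88 [ 0.512 -0.291  0.038]
supply [167. 402.] 0.92 [0.529 0.315 0.042]
lightbox [257. 356.] 0.9 [ 0.687 -0.022  0.031]
dimmer [285. 225.] 0.94 [ 0.553 -0.307  0.027]
ink_jar [243. 378.] 0.81 [0.702 0.036 0.051]
paint_jar [227. 225.] 0.88 [ 0.379 -0.21   0.014]
paint_jar [170. 328.] 0.7 [0.368 0.159 0.011]
mug [200. 441.] 0.75 [0.701 0.279 0.047]
paper_cup [337. 260.] 0.75 [ 0.726 -0.321  0.056]
paper_cup [168. 327.] 0.6 [0.364 0.158 0.021]
tape_roll [195. 289.] 0.97 [ 0.372  0.006 -0.002]
eraser [282. 339.] 0.6 [ 0.715 -0.103  0.031]
side [ 0.473 -0.632  0.609]
wide_rocker_far_end [128. 305.] 0.43 [0.5   0.392 0.061]
large_round_key_top [202. 344.] 0.66 [0.576 0.042 0.042]
bar_key_top [329. 327.] 0.66 [ 0.503 -0.29   0.041]
supply [154. 300.] 0.81 [0.48  0.298 0.025]
lightbox [227. 388.] 0.58 [ 0.667 -0.042  0.031]
dimmer [342. 340.] 0.94 [ 0.524 -0.309  0.028]
ink_jar [203. 385.] 0.77 [0.676 0.032 0.039]
ink_jar [329. 327.] 0.28 [ 0.504 -0.29   0.041]
paint_jar [310. 247.] 0.71 [ 0.359 -0.224  0.018]
paint_jar [187. 254.] 0.63 [0.35  0.15  0.022]
paper_cup [339. 432.] 0.9 [ 0.674 -0.33   0.05 ]
tape_roll [236. 265.] 0.75 [ 0.382 -0.013 -0.001]
eraser [243. 413.] 0.81 [ 0.705 -0.108  0.042]
```

View pics/scene0.png

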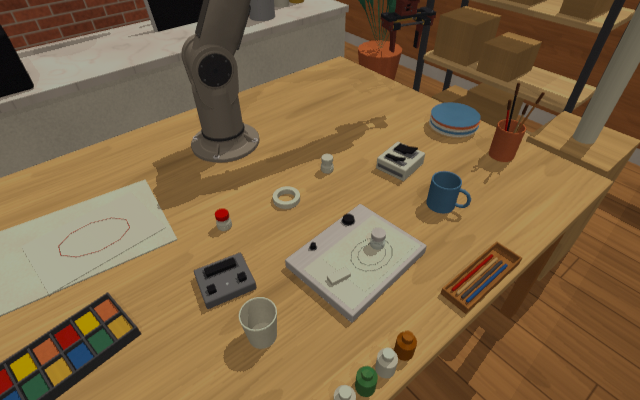

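View pics/side0.png

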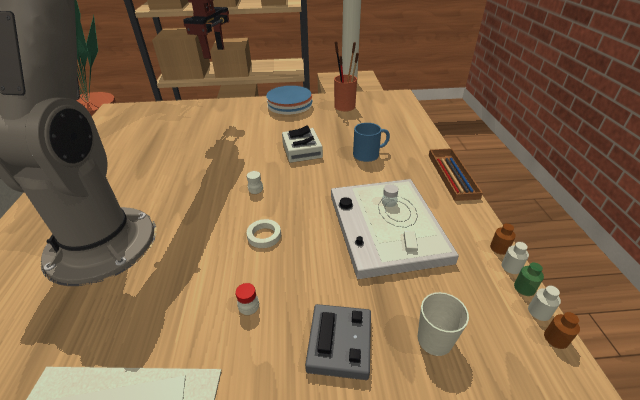

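The scene picture shows the supply at about (400,160) on the left with two black rockers, the light box at (356,260) and the dimmer at (225,280). The large key is at (348,219), and nothing hangs over any of the keys. Next I fit the boxes and dark parts from the depth maps.

```bash
cat >> h.py <<'E'
def cloud(f):
    fl=200/np.tan(np.radians(f["fovy"])/2); z=f["z_map"]; r,c=np.mgrid[:400,:640]
    P=np.stack([(c-f["cx"])/fl*z,(r-f["cy"])/fl*z,z,np.ones_like(z)],-1)@f["T"].T
    return P[...,:3],f["pixels"].max(-1),z>0
def rect(P): 
    (x,y),(w,h),a=cv2.minAreaRect((P[:,:2]*1000).astype(np.float32)); return f"c=({x:.0f},{y:.0f}) {w:.0f}x{h:.0f} ang {a:.1f} n{len(P)} z {np.percentile(P[:,2],[5,50,95]).round(4)}"
def report(cam):
    f=grab_frame(cam); P,b,ok=cloud(f)
    for n,(cx,cy,rr,zl,zt) in dict(supply=(.51,.34,.11,.035,.047),lightbox=(.68,-.02,.2,.024,.032),dimmer=(.53,-.305,.11,.020,.030)).items():
        m=ok&(np.hypot(P[...,0]-cx,P[...,1]-cy)<rr)
        t=m&(P[...,2]>zl)
        if t.sum()>20: print(cam,n,"all:",rect(P[t&(P[...,2]<zl+.013)]))
        k=(m&(P[...,2]>zt)&(b<70)).astype(np.uint8)
        N,L,S,_=cv2.connectedComponentsWithStats(k,connectivity=4)
        for i in range(1,N):
            if S[i,4]>15: Q=P[L==i]; print("   dark",rect(Q),"mean",Q.mean(0).round(3))
    return f
E
python3 - <<'E'
from h import *
np.set_printoptions(precision=3,suppress=True)
for c in("scene","side"): report(c)
f=grab_frame("wrist"); print(f["T"]); print(get_state()["ee_pos"])
E
```

```text
scene supply all: c=(487,357) 107x123 ang 10.4 n603 z [0.038 0.043 0.046]
   dark c=(482,381) 64x36 ang 10.7 n135 z [0.049 0.055 0.063] mean [0.485 0.379 0.056]
   dark c=(494,322) 60x14 ang 6.6 n60 z [0.049 0.054 0.062] mean [0.494 0.321 0.055]
scene lightbox all: c=(675,-10) 221x282 ang 5.4 n7499 z [0.027 0.029 0.032]
   dark c=(584,45) 25x27 ang 85.9 n91 z [0.034 0.042 0.044] mean [0.585 0.043 0.041]
   dark c=(597,-84) 10x11 ang 55.4 n25 z [0.035 0.042 0.043] mean [ 0.598 -0.084  0.04 ]
scene dimmer all: c=(527,-296) 120x107 ang 78.7 n1542 z [0.024 0.027 0.029]
   dark c=(502,-291) 71x25 ang 79.1 n289 z [0.032 0.038 0.041] mean [ 0.505 -0.292  0.038]
   dark c=(560,-266) 18x18 ang 85.1 n66 z [0.031 0.038 0.041] mean [ 0.562 -0.267  0.037]
   dark c=(547,-337) 18x18 ang 76.0 n69 z [0.032 0.038 0.041] mean [ 0.548 -0.337  0.038]
side supply all: c=(485,357) 106x124 ang 10.8 n531 z [0.037 0.044 0.046]
   dark c=(481,382) 62x39 ang 8.0 n148 z [0.05  0.055 0.063] mean [0.481 0.378 0.056]
   dark c=(490,322) 60x17 ang 9.3 n84 z [0.049 0.055 0.063] mean [0.491 0.321 0.055]
side lightbox all: c=(674,-10) 221x284 ang 5.4 n7209 z [0.028 0.03  0.032]
   dark c=(581,44) 26x28 ang 76.2 n106 z [0.033 0.042 0.044] mean [0.581 0.042 0.041]
   dark c=(593,-85) 14x11 ang 7.0 n42 z [0.033 0.041 0.045] mean [ 0.593 -0.086  0.04 ]
side dimmer all: c=(525,-297) 121x105 ang 78.1 n3225 z [0.025 0.028 0.029]
   dark c=(559,-267) 19x16 ang 81.4 n113 z [0.032 0.039 0.041] mean [ 0.558 -0.269  0.038]
   dark c=(502,-292) 73x26 ang 74.9 n531 z [0.034 0.04  0.041] mean [ 0.501 -0.296  0.039]
   dark c=(544,-338) 18x18 ang 76.8 n142 z [0.033 0.039 0.041] mean [ 0.544 -0.339  0.039]
[[ 0.316  0.912  0.261  0.142]
 [ 0.949 -0.303 -0.087  0.665]
 [-0.     0.275 -0.961  0.384]
 [ 0.     0.     0.     1.   ]]
[0.213 0.641 0.223]
```

Emit:
servo_tool([
  {"wz": -0.08,"tz": 20,"claw": 0},
  {"wz": -0.08,"tz": 20,"claw": 0},
  {"wz": -0.08,"tz": 20,"claw": 0},
  {"wz": -0.08,"tz": 20,"claw": 0},
  {"tx": -21,"ty": -18,"claw": 0},
  {"tx": -21,"ty": -18,"claw": 0},
  {"tx": -21,"ty": -18,"claw": 0},
  {"tx": -21,"ty": -18,"claw": 0},
  {"tx": -21,"ty": -18,"claw": 0},
  {"tx": -21,"ty": -18,"claw": 0},
  {"tx": -21,"ty": -18,"claw": 0},
  {"tx": -21,"ty": -18,"claw": 0},
  {"tx": -21,"ty": -18,"claw": 0},
  {"tx": -21,"ty": -18,"claw": 0},
  {"tx": -21,"ty": -18,"claw": 0},
  {"tx": -21,"ty": -18,"claw": 0},
  {"tx": -21,"ty": -18,"claw": 0},
  {"tx": -21,"ty": -18,"claw": 0},
  {"claw": 0},
  {"claw": 0},
])

```text
invalid input
```

Emit:
servo_tool([
  {"tx": 0,"ty": 0,"tz": 20,"wx": 0,"wy": 0,"wz": -0.08,"claw": 0},
  {"tx": 0,"ty": 0,"tz": 20,"wx": 0,"wy": 0,"wz": -0.08,"claw": 0},
  {"tx": 0,"ty": 0,"tz": 20,"wx": 0,"wy": 0,"wz": -0.08,"claw": 0},
  {"tx": 0,"ty": 0,"tz": 20,"wx": 0,"wy": 0,"wz": -0.08,"claw": 0},
])

```text
time: 2.13
ee_pos: [0.2128, 0.6407, 0.142]
tool_rot: [3.141, 0.0, -3.138]
wrist_force: [-0.8, -0.2, -0.3]
gripper_width: 0.738
grip_force: 0.0
```

Emit:
servo_tool([
  {"tx": -24,"ty": -21,"tz": 0,"wx": 0,"wy": 0,"wz": 0,"claw": 0},
  {"tx": -24,"ty": -21,"tz": 0,"wx": 0,"wy": 0,"wz": 0,"claw": 0},
  {"tx": -24,"ty": -21,"tz": 0,"wx": 0,"wy": 0,"wz": 0,"claw": 0},
  {"tx": -24,"ty": -21,"tz": 0,"wx": 0,"wy": 0,"wz": 0,"claw": 0},
  {"tx": -24,"ty": -21,"tz": 0,"wx": 0,"wy": 0,"wz": 0,"claw": 0},
  {"tx": -24,"ty": -21,"tz": 0,"wx": 0,"wy": 0,"wz": 0,"claw": 0},
  {"tx": -24,"ty": -21,"tz": 0,"wx": 0,"wy": 0,"wz": 0,"claw": 0},
  {"tx": -24,"ty": -21,"tz": 0,"wx": 0,"wy": 0,"wz": 0,"claw": 0},
  {"tx": -24,"ty": -21,"tz": 0,"wx": 0,"wy": 0,"wz": 0,"claw": 0},
  {"tx": -24,"ty": -21,"tz": 0,"wx": 0,"wy": 0,"wz": 0,"claw": 0},
  {"tx": -24,"ty": -21,"tz": 15,"wx": 0,"wy": 0,"wz": 0,"claw": 0},
  {"tx": -24,"ty": -21,"tz": 15,"wx": 0,"wy": 0,"wz": 0,"claw": 0},
  {"tx": -5,"ty": -4,"tz": 10,"wx": 0,"wy": 0,"wz": 0,"claw": 0},
  {"tx": 0,"ty": 0,"tz": 0,"wx": 0,"wy": 0,"wz": 0,"claw": 0},
  {"tx": 0,"ty": 0,"tz": 0,"wx": 0,"wy": 0,"wz": 0,"claw": 0},
])

```text
time: 3.38
ee_pos: [0.505, 0.3845, 0.1023]
tool_rot: [-3.141, -0.001, 3.14]
wrist_force: [-1.6, 0.9, 0.3]
gripper_width: 0.004
grip_force: 0.0
```

Run:
```python
from h import *
np.set_printoptions(precision=3,suppress=True)
f=grab_frame("wrist"); cv2.imwrite("pics/w1.png",f["pixels"])
for d in place_of("wide_rocker_far_end","wrist")[:2]: print(d["centre"],d["conf"],world(f,*d["centre"]))
```

```text
[222.5, 321.7] 0.95 [0.503 0.387 0.061]
```

View pics/w1.png

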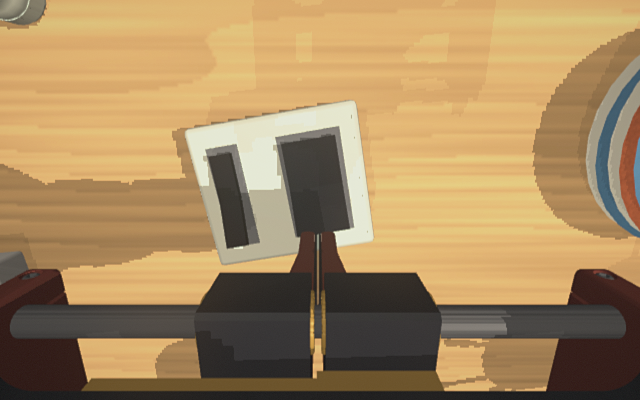

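The wrist view shows the shut fingers at (318,235), over the far end of the wide rocker. The narrow rocker at (230,200) is clear of them. Pressing now.

Emit:
servo_tool([
  {"tx": 0,"ty": 0,"tz": 15,"wx": 0,"wy": 0,"wz": 0,"claw": 0},
  {"tx": 0,"ty": 0,"tz": 15,"wx": 0,"wy": 0,"wz": 0,"claw": 0},
  {"tx": 0,"ty": 0,"tz": 4,"wx": 0,"wy": 0,"wz": 0,"claw": 0},
  {"tx": 0,"ty": 0,"tz": 4,"wx": 0,"wy": 0,"wz": 0,"claw": 0},
  {"tx": 0,"ty": 0,"tz": 4,"wx": 0,"wy": 0,"wz": 0,"claw": 0},
  {"tx": 0,"ty": 0,"tz": 4,"wx": 0,"wy": 0,"wz": 0,"claw": 0},
  {"tx": 0,"ty": 0,"tz": 2,"wx": 0,"wy": 0,"wz": 0,"claw": 0},
  {"tx": 0,"ty": 0,"tz": 0,"wx": 0,"wy": 0,"wz": 0,"claw": 0},
  {"tx": 0,"ty": 0,"tz": 0,"wx": 0,"wy": 0,"wz": 0,"claw": 0},
])

```text
time: 4.23
ee_pos: [0.506, 0.3848, 0.0551]
tool_rot: [3.141, 0.001, 3.141]
wrist_force: [1.2, 0.9, 2.4]
gripper_width: 0.007
grip_force: 1.1
```

Emit:
servo_tool([
  {"tx": 0,"ty": 0,"tz": 1,"wx": 0,"wy": 0,"wz": 0,"claw": 0},
  {"tx": 0,"ty": 0,"tz": 1,"wx": 0,"wy": 0,"wz": 0,"claw": 0},
  {"tx": 0,"ty": 0,"tz": 1,"wx": 0,"wy": 0,"wz": 0,"claw": 0},
  {"tx": 0,"ty": 0,"tz": 0,"wx": 0,"wy": 0,"wz": 0,"claw": 0},
  {"tx": 0,"ty": 0,"tz": 0,"wx": 0,"wy": 0,"wz": 0,"claw": 0},
])

```text
time: 4.65
ee_pos: [0.5062, 0.3849, 0.0536]
tool_rot: [3.14, 0.001, 3.141]
wrist_force: [-2.0, -0.8, 13.9]
gripper_width: 0.009
grip_force: 7.3
```

Firm stop at 14 N. I lift, back off toward the key side, and check with the cameras.

Emit:
servo_tool([
  {"tx": 0,"ty": 0,"tz": -15,"wx": 0,"wy": 0,"wz": 0,"claw": 0},
  {"tx": 0,"ty": 0,"tz": -15,"wx": 0,"wy": 0,"wz": 0,"claw": 0},
  {"tx": 0,"ty": 0,"tz": -17,"wx": 0,"wy": 0,"wz": 0,"claw": 0},
  {"tx": -6,"ty": -24,"tz": 0,"wx": 0,"wy": 0,"wz": 0,"claw": 0},
  {"tx": -6,"ty": -26,"tz": 0,"wx": 0,"wy": 0,"wz": 0,"claw": 0},
  {"tx": -6,"ty": -26,"tz": 0,"wx": 0,"wy": 0,"wz": 0,"claw": 0},
  {"tx": -6,"ty": -26,"tz": 0,"wx": 0,"wy": 0,"wz": 0,"claw": 0},
  {"tx": -6,"ty": -26,"tz": 0,"wx": 0,"wy": 0,"wz": 0,"claw": 0},
  {"tx": -6,"ty": -26,"tz": 0,"wx": 0,"wy": 0,"wz": 0,"claw": 0},
  {"tx": -6,"ty": -26,"tz": 0,"wx": 0,"wy": 0,"wz": 0,"claw": 0},
  {"tx": -6,"ty": -26,"tz": 0,"wx": 0,"wy": 0,"wz": 0,"claw": 0},
  {"tx": -6,"ty": -26,"tz": 0,"wx": 0,"wy": 0,"wz": 0,"claw": 0},
  {"tx": -6,"ty": -26,"tz": 0,"wx": 0,"wy": 0,"wz": 0,"claw": 0},
  {"tx": -6,"ty": -26,"tz": 0,"wx": 0,"wy": 0,"wz": 0,"claw": 0},
  {"tx": -6,"ty": -26,"tz": 0,"wx": 0,"wy": 0,"wz": 0,"claw": 0},
  {"tx": -4,"ty": -27,"tz": 0,"wx": 0,"wy": 0,"wz": 0,"claw": 0},
  {"tx": 0,"ty": 0,"tz": 0,"wx": 0,"wy": 0,"wz": 0,"claw": 0},
  {"tx": 0,"ty": 0,"tz": 0,"wx": 0,"wy": 0,"wz": 0,"claw": 0},
])

```text
time: 6.15
ee_pos: [0.5805, 0.0446, 0.0981]
tool_rot: [-3.14, -0.002, 3.137]
wrist_force: [-0.4, 0.6, -0.0]
gripper_width: 0.005
grip_force: 0.0
```

Run:
```python
from h import *
np.set_printoptions(precision=3,suppress=True)
f=grab_frame("wrist"); cv2.imwrite("pics/w2.png",f["pixels"])
for d in place_of("large_round_key_top","wrist")[:2]: print(d["centre"],d["conf"],world(f,*d["centre"]))
a=np.radians(10.5)
for c in("scene","side"):
    P,b,ok=cloud(grab_frame(c)); Q=P[ok&(b<70)&(P[...,2]>.047)&(np.hypot(P[...,0]-.486,P[...,1]-.357)<.07)&(P[...,2]<.075)]
    d=Q[:,:2]-[.486,.357]; u=d[:,0]*np.cos(a)+d[:,1]*np.sin(a); v=-d[:,0]*np.sin(a)+d[:,1]*np.cos(a)
    for n,m in(("wide",abs(v-.024)<.015),("narrow",abs(v+.036)<.006)):
        m&=abs(u)<.028; print(c,n,m.sum(),"tilt (neg=on)",np.polyfit(u[m],Q[m,2],1))
```

```text
[217.1, 322.3] 0.75 [0.58  0.048 0.043]
scene wide 122 tilt (neg=on) [-0.196  0.055]
scene narrow 51 tilt (neg=on) [0.164 0.054]
side wide 101 tilt (neg=on) [-0.207  0.056]
side narrow 67 tilt (neg=on) [0.2   0.055]
```

View pics/w2.png

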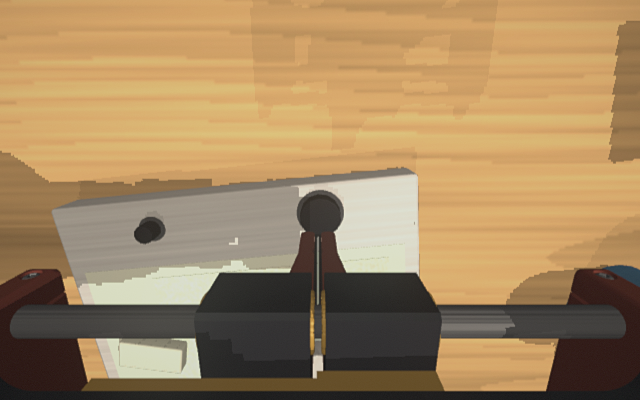

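The rocker fit gives a full 0.2 rad to on, and the narrow rocker is still off. The key at (320,212) lies right under the fingertips. Pressing it now (top 44 → 38 mm).

Emit:
servo_tool([
  {"tx": 0,"ty": 2,"tz": 15,"wx": 0,"wy": 0,"wz": 0,"claw": 0},
  {"tx": 0,"ty": 0,"tz": 15,"wx": 0,"wy": 0,"wz": 0,"claw": 0},
  {"tx": 0,"ty": 0,"tz": 15,"wx": 0,"wy": 0,"wz": 0,"claw": 0},
  {"tx": 0,"ty": 0,"tz": 5,"wx": 0,"wy": 0,"wz": 0,"claw": 0},
  {"tx": 0,"ty": 0,"tz": 3,"wx": 0,"wy": 0,"wz": 0,"claw": 0},
  {"tx": 0,"ty": 0,"tz": 3,"wx": 0,"wy": 0,"wz": 0,"claw": 0},
  {"tx": 0,"ty": 0,"tz": 2,"wx": 0,"wy": 0,"wz": 0,"claw": 0},
  {"tx": 0,"ty": 0,"tz": 2,"wx": 0,"wy": 0,"wz": 0,"claw": 0},
  {"tx": 0,"ty": 0,"tz": 0,"wx": 0,"wy": 0,"wz": 0,"claw": 0},
  {"tx": 0,"ty": 0,"tz": 0,"wx": 0,"wy": 0,"wz": 0,"claw": 0},
  {"tx": 0,"ty": 0,"tz": 0,"wx": 0,"wy": 0,"wz": 0,"claw": 0},
])

```text
time: 7.27
ee_pos: [0.5819, 0.049, 0.039]
tool_rot: [-3.141, 0.001, 3.14]
wrist_force: [-0.5, 0.7, -0.6]
gripper_width: 0.005
grip_force: 0.0
```

Emit:
servo_tool([
  {"tx": 0,"ty": -2,"tz": 1,"wx": 0,"wy": 0,"wz": 0,"claw": 0},
  {"tx": 0,"ty": 0,"tz": 1,"wx": 0,"wy": 0,"wz": 0,"claw": 0},
  {"tx": 0,"ty": 0,"tz": 1,"wx": 0,"wy": 0,"wz": 0,"claw": 0},
  {"tx": 0,"ty": 0,"tz": 0,"wx": 0,"wy": 0,"wz": 0,"claw": 0},
  {"tx": 0,"ty": 0,"tz": 0,"wx": 0,"wy": 0,"wz": 0,"claw": 0},
])

```text
time: 7.68
ee_pos: [0.5821, 0.0484, 0.0382]
tool_rot: [3.14, 0.002, 3.141]
wrist_force: [-6.7, 2.7, 21.8]
gripper_width: 0.006
grip_force: 10.9
```

Emit:
servo_tool([
  {"tx": 0,"ty": 0,"tz": -20,"wx": 0,"wy": 0,"wz": 0,"claw": 0},
  {"tx": 0,"ty": 0,"tz": -20,"wx": 0,"wy": 0,"wz": 0,"claw": 0},
  {"tx": 0,"ty": 0,"tz": -22,"wx": 0,"wy": 0,"wz": 0,"claw": 0},
  {"tx": 6,"ty": -24,"tz": 0,"wx": 0,"wy": 0,"wz": 0,"claw": 0},
  {"tx": 6,"ty": -26,"tz": 0,"wx": 0,"wy": 0,"wz": 0,"claw": 0},
  {"tx": 6,"ty": -26,"tz": 0,"wx": 0,"wy": 0,"wz": 0,"claw": 0},
  {"tx": 6,"ty": -26,"tz": 0,"wx": 0,"wy": 0,"wz": 0,"claw": 0},
  {"tx": 6,"ty": -26,"tz": 0,"wx": 0,"wy": 0,"wz": 0,"claw": 0},
  {"tx": 6,"ty": -26,"tz": 0,"wx": 0,"wy": 0,"wz": 0,"claw": 0},
  {"tx": 6,"ty": -26,"tz": 0,"wx": 0,"wy": 0,"wz": 0,"claw": 0},
  {"tx": 6,"ty": -26,"tz": 0,"wx": 0,"wy": 0,"wz": 0,"claw": 0},
  {"tx": 6,"ty": -26,"tz": 0,"wx": 0,"wy": 0,"wz": 0,"claw": 0},
  {"tx": 6,"ty": -26,"tz": 0,"wx": 0,"wy": 0,"wz": 0,"claw": 0},
  {"tx": 6,"ty": -26,"tz": 0,"wx": 0,"wy": 0,"wz": 0,"claw": 0},
  {"tx": 6,"ty": -26,"tz": 0,"wx": 0,"wy": 0,"wz": 0,"claw": 0},
  {"tx": 8,"ty": -29,"tz": 0,"wx": 0,"wy": 0,"wz": 0,"claw": 0},
  {"tx": 0,"ty": 0,"tz": 0,"wx": 0,"wy": 0,"wz": 0,"claw": 0},
  {"tx": 0,"ty": 0,"tz": 0,"wx": 0,"wy": 0,"wz": 0,"claw": 0},
])

```text
time: 9.18
ee_pos: [0.4999, -0.2942, 0.0977]
tool_rot: [-3.141, -0.0, 3.136]
wrist_force: [-0.3, 1.1, 0.0]
gripper_width: 0.006
grip_force: 0.0
```

Run:
```python
from h import *
np.set_printoptions(precision=3,suppress=True)
f=grab_frame("wrist"); cv2.imwrite("pics/w3.png",f["pixels"])
for d in place_of("bar_key_top","wrist")[:2]: print(d["centre"],d["conf"],world(f,*d["centre"]))
for c in("scene","side"):
    P,b,ok=cloud(grab_frame(c)); Q=P[ok&(b<70)&(P[...,2]>.033)&(np.hypot(P[...,0]-.582,P[...,1]-.046)<.02)&(P[...,2]<.06)]
    print(c,"key top z",np.percentile(Q[:,2],[50,80,95]))
```

```text
[217.5, 317.6] 0.83 [ 0.501 -0.294  0.04 ]
scene key top z [0.036 0.038 0.039]Traceback (most recent call last):
  File "<stdin>", line 7, in <module>
    return _quantile_unchecked(
        a, q, axis, out, overwrite_input, method, keepdims, weights)
    return _ureduce(a,
                    func=_quantile_ureduce_func,
    ...<5 lines>...
                    overwrite_input=overwrite_input,
                    method=method)
    r = func(a, **kwargs)
    result = _quantile(arr,
                       quantiles=q,
    ...<2 lines>...
                       out=out,
                       weights=wgt)
    slices_having_nans = np.isnan(arr[-1, ...])
                                  ~~~^^^^^^^^^
IndexError: index -1 is out of bounds for axis 0 with size 0
```

View pics/w3.png

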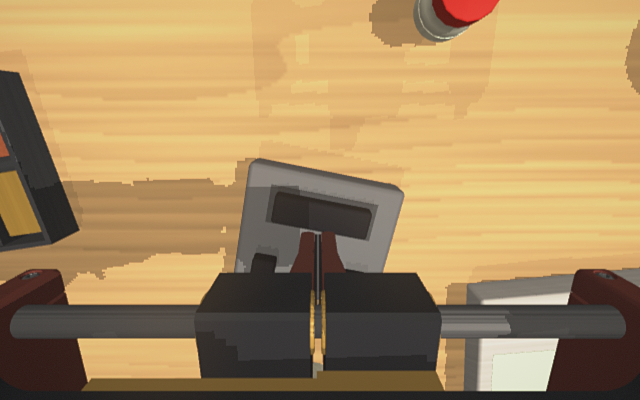

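The key top is now at 38 mm, so it is home; the arm hides it from the side camera. The bar at (322,212) is centred under the tips. Pressing and holding.

Emit:
servo_tool([
  {"tx": -1,"ty": 2,"tz": 15,"wx": 0,"wy": 0,"wz": 0,"claw": 0},
  {"tx": 0,"ty": 0,"tz": 15,"wx": 0,"wy": 0,"wz": 0,"claw": 0},
  {"tx": 0,"ty": 0,"tz": 15,"wx": 0,"wy": 0,"wz": 0,"claw": 0},
  {"tx": 0,"ty": 0,"tz": 8,"wx": 0,"wy": 0,"wz": 0,"claw": 0},
  {"tx": 0,"ty": 0,"tz": 4,"wx": 0,"wy": 0,"wz": 0,"claw": 0},
  {"tx": 0,"ty": 0,"tz": 3,"wx": 0,"wy": 0,"wz": 0,"claw": 0},
  {"tx": 0,"ty": 0,"tz": 2,"wx": 0,"wy": 0,"wz": 0,"claw": 0},
  {"tx": 0,"ty": 0,"tz": 2,"wx": 0,"wy": 0,"wz": 0,"claw": 0},
  {"tx": 0,"ty": 0,"tz": 0,"wx": 0,"wy": 0,"wz": 0,"claw": 0},
  {"tx": 0,"ty": 0,"tz": 0,"wx": 0,"wy": 0,"wz": 0,"claw": 0},
])

```text
time: 10.22
ee_pos: [0.5023, -0.2888, 0.0353]
tool_rot: [3.14, 0.0, 3.141]
wrist_force: [-5.0, 6.3, 13.3]
gripper_width: 0.006
grip_force: 6.8
```

Fully down at 13 N. I hold it for about 1.4 s.

Emit:
servo_tool([
  {"tx": 0,"ty": 0,"tz": 0.5,"wx": 0,"wy": 0,"wz": 0,"claw": 0},
  {"tx": 0,"ty": 0,"tz": 0,"wx": 0,"wy": 0,"wz": 0,"claw": 0},
  {"tx": 0,"ty": 0,"tz": 0,"wx": 0,"wy": 0,"wz": 0,"claw": 0},
  {"tx": 0,"ty": 0,"tz": 0,"wx": 0,"wy": 0,"wz": 0,"claw": 0},
  {"tx": 0,"ty": 0,"tz": 0,"wx": 0,"wy": 0,"wz": 0,"claw": 0},
  {"tx": 0,"ty": 0,"tz": 0,"wx": 0,"wy": 0,"wz": 0,"claw": 0},
  {"tx": 0,"ty": 0,"tz": 0,"wx": 0,"wy": 0,"wz": 0,"claw": 0},
  {"tx": 0,"ty": 0,"tz": 0,"wx": 0,"wy": 0,"wz": 0,"claw": 0},
  {"tx": 0,"ty": 0,"tz": 0,"wx": 0,"wy": 0,"wz": 0,"claw": 0},
  {"tx": 0,"ty": 0,"tz": 0,"wx": 0,"wy": 0,"wz": 0,"claw": 0},
  {"tx": 0,"ty": 0,"tz": 0,"wx": 0,"wy": 0,"wz": 0,"claw": 0},
  {"tx": 0,"ty": 0,"tz": 0,"wx": 0,"wy": 0,"wz": 0,"claw": 0},
  {"tx": 0,"ty": 0,"tz": 0,"wx": 0,"wy": 0,"wz": 0,"claw": 0},
  {"tx": 0,"ty": 0,"tz": 0,"wx": 0,"wy": 0,"wz": 0,"claw": 0},
  {"tx": 0,"ty": 0,"tz": 0,"wx": 0,"wy": 0,"wz": 0,"claw": 0},
  {"tx": 0,"ty": 0,"tz": 0,"wx": 0,"wy": 0,"wz": 0,"claw": 0},
])

```text
time: 11.55
ee_pos: [0.5024, -0.2887, 0.0352]
tool_rot: [3.14, 0.0, 3.141]
wrist_force: [-6.5, 5.6, 18.7]
gripper_width: 0.006
grip_force: 8.7
```

Emit:
servo_tool([
  {"tx": 0,"ty": 0,"tz": -10,"wx": 0,"wy": 0,"wz": 0,"claw": 0},
  {"tx": 0,"ty": 0,"tz": -20,"wx": 0,"wy": 0,"wz": 0,"claw": 0},
  {"tx": 0,"ty": 0,"tz": -25,"wx": 0,"wy": 0,"wz": 0,"claw": 0},
  {"tx": 0,"ty": 0,"tz": -25,"wx": 0,"wy": 0,"wz": 0,"claw": 0},
  {"tx": 0,"ty": 0,"tz": -25,"wx": 0,"wy": 0,"wz": 0,"claw": 0},
  {"tx": 0,"ty": 0,"tz": -25,"wx": 0,"wy": 0,"wz": 0,"claw": 0},
  {"tx": 0,"ty": 0,"tz": 0,"wx": 0,"wy": 0,"wz": 0,"claw": 0},
  {"tx": 0,"ty": 0,"tz": 0,"wx": 0,"wy": 0,"wz": 0,"claw": 0},
])

```text
time: 12.22
ee_pos: [0.5034, -0.2906, 0.1653]
tool_rot: [-3.139, 0.005, 3.14]
wrist_force: [0.0, -0.7, 0.1]
gripper_width: 0.006
grip_force: 0.0
```

Run:
```python
from h import *
np.set_printoptions(precision=3,suppress=True)
f=report("scene"); cv2.imwrite("pics/scene9.png",f["pixels"])
```

```text
scene supply all: c=(487,359) 106x124 ang 8.8 n572 z [0.037 0.043 0.046]
   dark c=(485,382) 62x37 ang 9.6 n161 z [0.049 0.054 0.062] mean [0.485 0.38  0.055]
   dark c=(493,322) 61x13 ang 6.2 n65 z [0.048 0.054 0.063] mean [0.493 0.321 0.054]
scene lightbox all: c=(675,-9) 221x283 ang 5.6 n7577 z [0.027 0.029 0.032]
   dark c=(584,45) 27x24 ang 37.8 n71 z [0.034 0.036 0.04 ] mean [0.585 0.045 0.036]
   dark c=(597,-84) 11x9 ang 63.9 n26 z [0.033 0.041 0.044] mean [ 0.597 -0.085  0.04 ]
scene dimmer all: c=(527,-296) 120x107 ang 78.3 n1540 z [0.024 0.027 0.029]
   dark c=(495,-287) 52x18 ang 64.4 n277 z [0.54  0.546 0.553] mean [ 0.493 -0.287  0.546]
   dark c=(496,-283) 94x114 ang 65.5 n1426 z [0.399 0.475 0.514] mean [ 0.537 -0.287  0.465]
   dark c=(512,-327) 25x5 ang 9.3 n16 z [0.438 0.445 0.45 ] mean [ 0.511 -0.326  0.445]
   dark c=(531,-315) 17x5 ang 53.9 n18 z [0.445 0.447 0.449] mean [ 0.53  -0.314  0.447]
   dark c=(509,-291) 72x176 ang 0.3 n3542 z [0.213 0.287 0.368] mean [ 0.521 -0.298  0.292]
   dark c=(503,-291) 71x24 ang 77.3 n278 z [0.032 0.038 0.041] mean [ 0.506 -0.292  0.038]
   dark c=(561,-266) 17x18 ang 81.1 n65 z [0.031 0.038 0.041] mean [ 0.563 -0.267  0.037]
   dark c=(546,-337) 17x18 ang 78.0 n66 z [0.031 0.038 0.041] mean [ 0.548 -0.337  0.037]
```

View pics/scene9.png

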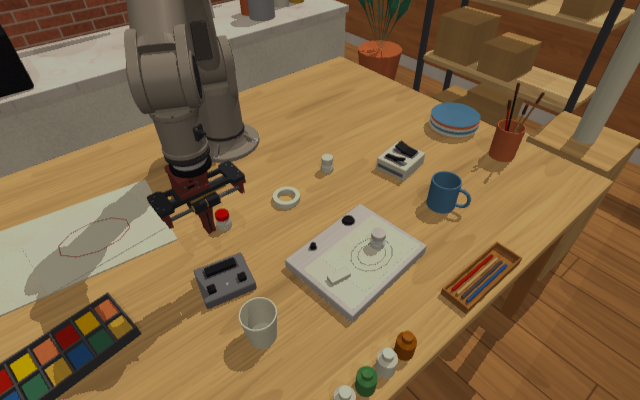

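The bar is up again, with the arm clear above the dimmer (225,265). The large key at (348,220) is in, the rocker at (405,150) is on, and the loose things stand where they did.

```bash
python3 -c "from bench import job_done; print(job_done())"
```

```text
the job is handed in; nothing more can be done
None
```

The job is handed in, with no verdict shown: rocker on, then round key home, then bar key held for over a second and released; the last scene picture showed the other keys, the narrow rocker and the loose things unchanged.

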